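Drop a batch of three glass blanks

TASK

Count exactly three of the blue glass discs into the hopper of the drop box while its gate is shut, leaving the fourth blue disc, the amber ones and everything else where they lie. Then take the gate's black handle and pull the spring-return gate out until its red pointer lines meet the red marks on the rails, so that all three drop into the box below. Finish while still holding the gate there with the gripper: do not let it go.

Things in the scene. Friction and masses are not known exactly. Their poses are not given: they have to be found in the camera images.
- dropbox: The fixed batch drop box on the table, plywood base 210 x 130 mm; place and turn vary. Origin: centre of its underside, z up. Open-topped hopper above, clear plastic catch box below it (150 mm along its x, 90 mm along its y inside, floor at z = 6 mm), gate between them that slides out towards the box's own -y.
- hopper (a point): Centre of the hopper floor (top of the shut gate), 75 mm above the table, straight above the box's origin. Inside the hopper is 150 mm along the box's x by 62 mm along its y; its 5 mm walls (orange along the long sides, clear at the ends) reach up to 95 mm above the table.
- mark (a point): The red line on one of the two white rails (the other rail has one too, across the gate), top at 84 mm above the table; the rails run along the box's y at x = +-88 mm, out to y = -155 mm. The gate is right when the red lines on its top, near its side edges, stand beside these.
- gate_grip (a point): Grip point on the gate's black upright handle, 105 mm above the table, 110 mm from the box's origin towards its -y when shut; it moves with the gate. The handle is 50 mm wide along the box's x, 16 mm thick along its y (the pulling direction) and reaches from 75 to 120 mm above the table.
- gate (a joint): How far the aluminium gate is pulled out, m: 0 = shut, stop at 0.085. At 0.065 the red pointer lines on the gate stand beside the red marks on the rails and the hopper is fully open underneath. A spring always pulls it shut: about 3 N at 0, 8.5 N at the mark; it snaps shut if let go.
- blue0_center (a point): Centre of a cobalt blue glass disc, 38 mm across, 14 mm thick, 40 g (mass varies somewhat), lying flat on the table. The four blue discs are alike.
- blue1_center (a point): Centre of a cobalt blue glass disc, 38 mm across, 14 mm thick, 40 g (mass varies somewhat), lying flat on the table. The four blue discs are alike.
- blue2_center (a point): Centre of a cobalt blue glass disc, 38 mm across, 14 mm thick, 40 g (mass varies somewhat), lying flat on the table. The four blue discs are alike.
- blue3_center (a point): Centre of a cobalt blue glass disc, 38 mm across, 14 mm thick, 40 g (mass varies somewhat), lying flat on the table. The four blue discs are alike.
- amber0_center (a point): Centre of an amber glass disc, same size as the blue ones, lying among them; not wanted.
- amber1_center (a point): Centre of an amber glass disc, same size as the blue ones, lying among them; not wanted.
- jar: Bystander: a jar with red cap, 64 mm across, 60 mm high; origin under its centre.
- cutter: Bystander: a green-handled hand tool, 170 mm long, lying on the table; origin on the table near its middle, handle towards its -x.
- wrench: Bystander: a steel wrench 160 mm long, lying on the table; origin near its middle.
- runner: Bystander: an orange plastic block 90 x 30 x 18 mm; origin under its centre.
- pot: Bystander: a white plastic pot, 100 mm across, 85 mm high; origin under its centre.
Not all that is in view belongs to the job. Leave any green look-alike of the part that bears blue0_center alone. What is shaped like the part that bears blue2_center but green is not meant.

How it is judged:
By the outcome, as a careful person would: the job done as asked, in the order asked, and still so for the second after the job is handed in, while the arm keeps its last pose, push and grip.
It also fails if it takes over 72 s, if anything falls off the work surface, if the arm or the gripper's body presses on something with over 40 N, if the wrist force passes 120 N, or if a joint passes its speed limit or range.

ROBOT

A 6-joint arm with a two-finger parallel gripper is mounted at the origin on the work surface. World frame = base frame: x ahead of the robot, y to its left, z up, the work surface at z = 0. Lengths are in m, angles in rad, forces in N, time in s.
With the tool pointing down it reaches from about 0.35 to 0.775 m from the base axis. Payload 5.5 kg.
Tool frame: the origin (TCP) lies between the finger pads; the fingertips stand 19 mm ahead of it and the grasp point (between the pads) is the TCP; z points along the fingers, y is the direction in which the jaws open and shut (so a half turn about z gives the same grasp; the last joint's range is limited). The gripper opens to 85 mm and grips with 20 to 120 N. Pads are 22 mm wide; open, the fingers measure 114 mm over their backs; the gripper's body (76 mm by 85 mm) begins 54 mm behind the grasp point. The pads swing forward as they close: fully open they stand 13 mm farther back than shut.
Start: joints at [1.169, 0.313, 0.046, 1.304, 0, 1.431], TCP at [0.149, 0.555, 0.25] pointing down, gripper open.
Joint ranges: [-2.76, 2.76], [-0.86, 1.69], [-1.03, 1.26], [-2.2, 2.34], [-1.47, 1.5], [-3.14, 3.14]. Speed limits (rad/s): [2.57, 2.57, 3.14, 3.14, 3.14, 3.14].

INTERFACE

Orientations are given as a unit quaternion [w, x, y, z].
In Python, from workcell import get_state, cams, workorder gives the robot as it stands.
- The arm moves only by the tool play_rows, never from a script. Its argument "series" is text: rows parted by semicolons, each of 7 numbers parted by spaces: the opening in per cent of the stroke, from 0 (shut) to 100 (fully open), then the shift along the tool's x, y, z in cm, then the turn, a rotation vector about the tool's x, y, z in degrees. A call has 1 to 12 rows; each row shifts and turns the commanded pose from where the row before left it, along the tool's axes as they then stand; what a row does not reach is not made up. A row lasts 1/8 s, in which the tool goes at most 62.5 mm and 10.7 degrees, less where a joint would pass 70% of its speed; a pose out of reach is approached as far as the arm can. A call with a gripper value outside its range is refused whole. The fingers move at their own pace and stop on an object; "newtons" is the grip in N (left out, the last holds). Time passes only in rows, so rows that do not move let the fingers close. It gives the time, the measured TCP pose, the force and the opening at its end, in the units of the state.
- get_state(): the state, without advancing time (a new reading comes with each control period).
- cams.read_camera(name): name is "side" or "top"; returns the picture (384x512x3 uint8, red, green, blue); there is no depth.
- cams.get_calibration(name): a dict with "fx", "fy", "cx", "cy" (pixels), "rvec" (rotation vector, rad) and "tvec" (3), from world to camera coordinates, as OpenCV has them. Camera axes: x right, y down, z forward; pixel columns grow to the right and rows downward; lengths in m; the calibration is good to about 2 mm. A picture is of the moment at which its call begins. get_calibration takes no time and is no camera call.
- workorder.hand_in(): hands the job in, once; it reports no verdict.
The state is a dict: "clock": time; "joint_pos": joint angles; "qvel": joint speeds; "tau": joint torques, N m; "tcp_pos": TCP position; "orientation": TCP orientation; "wrist_force": force on the tool from outside, world axes, zero at the start; "ft_torque": the same for the moment, N m; "finger_gap": finger opening in m.
Only numpy, scipy, OpenCV 4.12 (cv2) and the standard library are available. Lean on these libraries where they do the work, as an engineer would, in place of code of your own. Each camera call takes 0.05 s, during which the arm holds its last target.

## Working session

There is one attempt and no reset: what is moved stays moved. The work goes in short steps, Python scripts to look and compute and a tool call to move; the robot and the scene stay as the last step left them, time stands still between calls to the robot, and variables do not carry over. Pictures are saved under pics/ and viewed, and the job is handed in when it is done.

Besides the shell and the picture viewer there is one more tool, called after "Call:" by a JSON object that holds its "name" and its "arguments". play_rows: Moves the arm, as the interface text tells. Its arguments: {"type":"object","properties":{"series":{"type":"string"},"newtons":{"type":"number"}},"required":["series"]}

```bash
mkdir -p pics
python3 - <<'E'
from workcell import get_state, cams
import cv2
print(get_state())
for n in("top","side"):
    im=cams.read_camera(n);cv2.imwrite(f"pics/{n}0.png",cv2.resize(im[:,:,::-1],(800,600),interpolation=cv2.INTER_CUBIC))
    cv2.imwrite(f"pics/{n}0raw.png",im[:,:,::-1])
    print(n,cams.get_calibration(n))
E
```

```text
{'clock': 0.0, 'joint_pos': array([1.16937356e+00, 3.14024179e-01, 4.49715373e-02, 1.30360477e+00,
       3.25965822e-05, 1.43123147e+00]), 'qvel': array([-9.53400938e-04, -4.25580338e-05,  5.28523613e-04, -1.92353093e-03,
        1.11073533e-03,  1.35921280e-03]), 'tau': array([ 8.97850314e-04, -4.80629110e+01,  2.98533404e+01,  1.95197971e-02,
        1.44703385e-06, -2.67797283e-06]), 'tcp_pos': array([0.14864469, 0.55495709, 0.24939228]), 'orientation': array([-2.64353687e-04,  1.30555160e-01,  9.91440610e-01, -8.92352998e-04]), 'wrist_force': array([-0.65531757,  0.51399405,  0.38886614]), 'ft_torque': array([-0.00402256, -0.00832364, -0.03291749]), 'finger_gap': 0.08523478883698177}
top {'fx': 354.4905970355641, 'fy': 354.4905970355641, 'cx': 261.539231296585, 'cy': 195.95191275364522, 'rvec': array([ 2.18456734, -2.14198477,  0.1280112 ]), 'tvec': array([0.02843551, 0.54122575, 1.32633158])}
side {'fx': 411.67507855311146, 'fy': 411.67507855311146, 'cx': 253.0636951101967, 'cy': 189.3981974131921, 'rvec': array([ 2.35296046, -0.43615735,  0.14780144]), 'tvec': array([-0.50665303,  0.21783707,  1.10870473])}
```

View pics/top0.png

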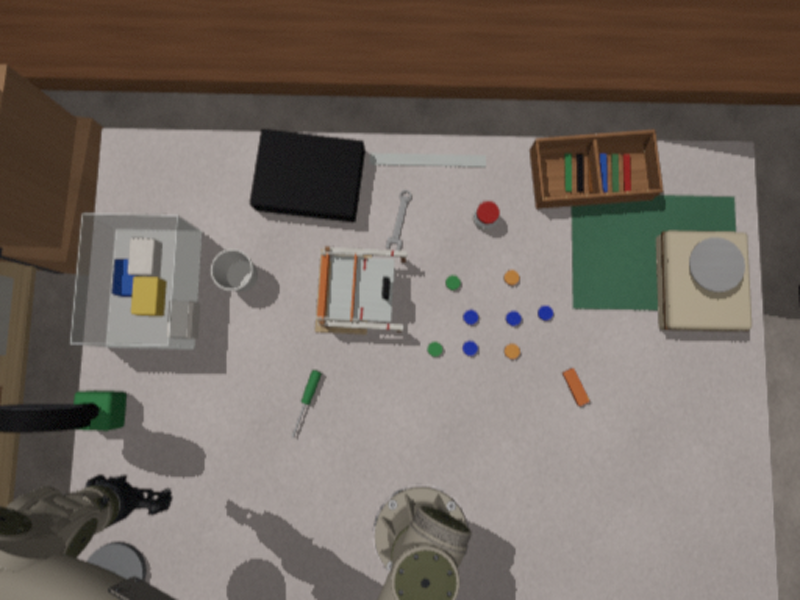

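View pics/side0.png

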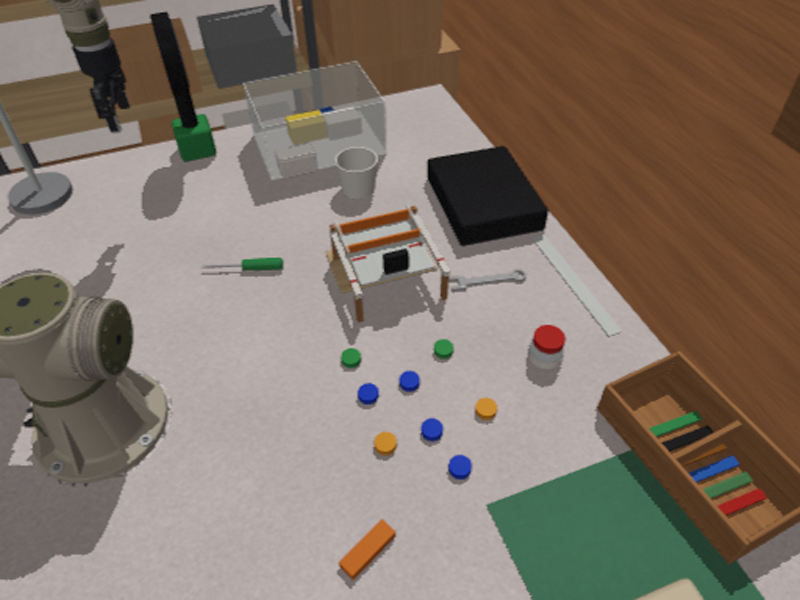

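The top view shows four blue discs at (471,317), (513,318), (545,313) and (470,348), in 800x600 pixels. The amber discs are at (512,277) and (512,351), and the green look-alikes at (453,283) and (435,349). The drop box is at about (350,290), with the black handle at (385,288), so the gate pulls to the right (world −y).

```bash
cat > h.py <<'E'
import numpy as np,cv2
from workcell import cams,get_state
def cal(n):
    c=cams.get_calibration(n);K=np.array([[c['fx'],0,c['cx']],[0,c['fy'],c['cy']],[0,0,1.]])
    return K,cv2.Rodrigues(c['rvec'])[0],np.array(c['tvec']).reshape(3)
def proj(n,P):
    K,R,t=cal(n);return cv2.projectPoints(np.array(P,float).reshape(-1,1,3),cv2.Rodrigues(R)[0],t,K,None)[0].reshape(-1,2)
def back(n,uv,z):
    K,R,t=cal(n);d=R.T@np.linalg.inv(K)@np.array([uv[0],uv[1],1.]);o=-R.T@t
    return o+d*(z-o[2])/d[2]
def blobs(im,lo,hi,amin=20,amax=400):
    h=cv2.cvtColor(im,cv2.COLOR_RGB2HSV);m=cv2.inRange(h,lo,hi)
    n,l,s,c=cv2.connectedComponentsWithStats(m)
    return [(c[i],s[i,4]) for i in range(1,n) if amin<s[i,4]<amax]
E
python3 - <<'E'
from h import *
for n in("top","side"):
    im=cv2.imread(f"pics/{n}0raw.png")[:,:,::-1].copy()
    for nm,lo,hi in(("blue",(108,120,60),(125,255,255)),("amber",(10,150,120),(22,255,255)),("green",(55,120,40),(80,255,200)),("red",(0,150,90),(5,255,255)),("black",(0,0,0),(180,255,38))):
        for c,a in blobs(im,lo,hi,6,300):
            print(n,nm,c.round(1),a,back(n,c,{'red':.084,'black':.115}.get(nm,.009)).round(4))
for n,(x,y,w,h) in dict(top=(190,145,85,75),side=(200,120,100,95)).items():
    im=cv2.imread(f"pics/{n}0raw.png")[y:y+h,x:x+w]
    cv2.imwrite(f"pics/{n}box.png",cv2.resize(im,None,fx=6,fy=6,interpolation=cv2.INTER_CUBIC))
E
```

```text
top blue [386.  108.7] 74 [ 0.9055 -0.4534  0.009 ]
top blue [ 77.8 178.2] 220 [0.5986 0.7579 0.009 ]
top blue [348.8 199.9] 64 [ 0.5343 -0.3009  0.009 ]
top blue [301.  202.6] 61 [ 0.5203 -0.1148  0.009 ]
top blue [328.2 203.5] 62 [ 0.5187 -0.2206  0.009 ]
top blue [300.5 222.5] 64 [ 0.443  -0.1133  0.009 ]
top amber [206.5 182.4] 149 [0.5922 0.2552 0.009 ]
top amber [327.  177.4] 54 [ 0.6215 -0.216   0.009 ]
top amber [327.4 224.5] 53 [ 0.4375 -0.2174  0.009 ]
top amber [368.1 247.1] 163 [ 0.3539 -0.3734  0.009 ]
top green [363.  109.7] 66 [ 0.8995 -0.3612  0.009 ]
top green [289.4 180.7] 49 [ 0.6055 -0.0689  0.009 ]
top green [278.1 223. ] 46 [ 0.4393 -0.0268  0.009 ]
top green [198.9 247.1] 98 [0.3413 0.2747 0.009 ]
top red [400.9 110.2] 104 [ 0.8723 -0.4829  0.084 ]
top red [311.8 135.8] 141 [ 0.7657 -0.1452  0.084 ]
top black [370.9 109.4] 73 [ 0.8612 -0.3592  0.115 ]
top black [246.9 184.1] 38 [0.5728 0.0928 0.115 ]
top black [  8.2 334. ] 257 [0.0374 0.8981 0.115 ]
top black [286.  331.8] 86 [ 0.0622 -0.054   0.115 ]
top black [ 53.  343.4] 141 [0.0094 0.7421 0.115 ]
side blu
[... 613 characters left out ...]
0.2785 0.009 ]
side green [283.2 222.9] 111 [ 0.6082 -0.0716  0.009 ]
side green [224.2 228.6] 114 [ 0.4419 -0.029   0.009 ]
side green [432.1 270.8] 187 [ 0.9064 -0.3602  0.009 ]
side red [351.  216.6] 274 [ 0.7604 -0.1721  0.084 ]
side red [474.7 320.7] 228 [ 0.8635 -0.5294  0.084 ]
side black [59.1 10. ] 20 [0.0904 1.437  0.115 ]
side black [66.8 21. ] 23 [0.118  1.2976 0.115 ]
side black [  2.2 104.5] 10 [-0.1346  0.6974  0.115 ]
side black [253.  166.9] 189 [0.5718 0.076  0.115 ]
side black [ 75.6 216.7] 26 [0.0697 0.0712 0.115 ]
side black [ 75.4 232.1] 69 [0.0656 0.0184 0.115 ]
side black [ 17.8 270.2] 12 [-0.0713 -0.0492  0.115 ]
side black [439.6 280.2] 178 [ 0.836  -0.4302  0.115 ]
```

View pics/topbox.png

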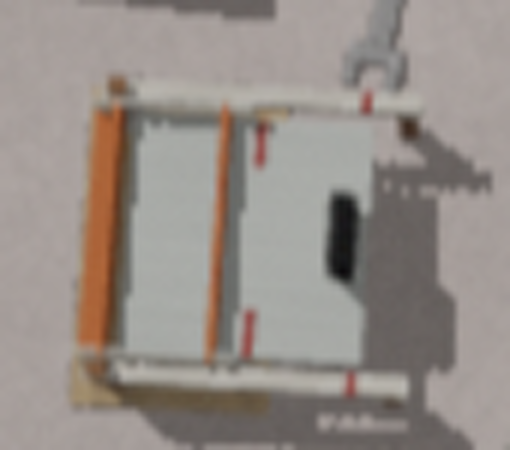

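View pics/sidebox.png

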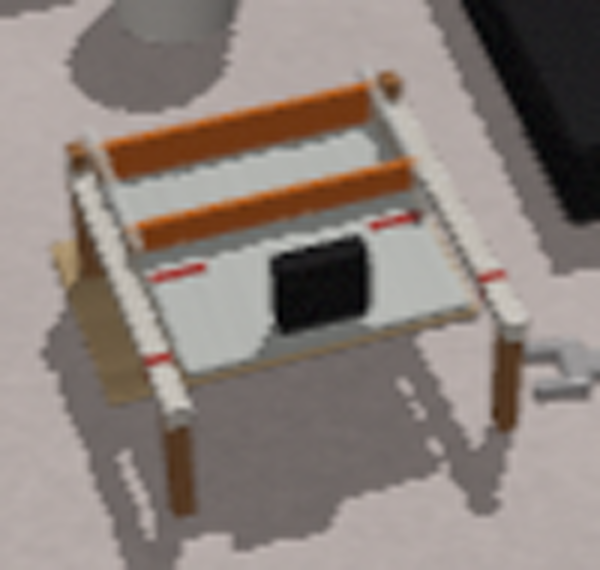

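Run:
```python
from h import *
from scipy.optimize import least_squares
T=lambda U,V:((U+.5)/6-.5+190,(V+.5)/6-.5+145)
S=lambda U,V:((U+.5)/6-.5+200,(V+.5)/6-.5+120)
# box-frame pts; 'm' = unknown mark y
obs=[('top',(88,'m',84),T(367,101)),('top',(-88,'m',84),T(350,384)),
('side',(88,'m',84),S(490,276)),('side',(-88,'m',84),S(158,358)),
('top',(88,-155,84),T(422,104)),('top',(-88,-155,84),T(407,386)),
('side',(88,-155,84),S(513,328)),('side',(-88,-155,84),S(180,412)),
('top',(0,-110,120),T(345,237)),
('side',(0,-110,97.5),S(321,284)),
('top',(75,-33.5,95),T(227,108)),('top',(-75,-33.5,95),T(210,358)),
('side',(75,-33.5,95),S(408,164)),('side',(-75,-33.5,95),S(140,231))]
def pts(p):
    c,s=np.cos(p[2]),np.sin(p[2]);o=[]
    for n,P,uv in obs:
        x,y,z=[(p[3] if v=='m' else v/1000) for v in P]
        o.append((n,[p[0]+c*x-s*y,p[1]+s*x+c*y,z],uv))
    return o
f=lambda p:np.concatenate([proj(n,P)[0]-uv for n,P,uv in pts(p)])
r=least_squares(f,[.57,.19,-.05,-.12],loss='soft_l1')
print(r.x,np.degrees(r.x[2]));print(f(r.x).reshape(-1,2).round(2))
x,y,a,_=r.x
for yy in(0,-.11,-.175):print(x-np.sin(a)*yy,y+np.cos(a)*yy)
```

```text
[ 0.58018317  0.20227972 -0.03462943 -0.11805652] -1.9841203196153578
[[ 0.16 -0.28]
 [ 0.23 -0.34]
 [-0.3  -0.13]
 [-0.63  0.07]
 [ 0.91 -0.24]
 [ 0.8  -0.13]
 [ 0.37 -0.75]
 [-0.79 -0.36]
 [-0.08 -1.17]
 [-0.5   0.35]
 [ 0.32  0.14]
 [ 0.47 -1.07]
 [-0.14 -0.48]
 [-1.37 -0.76]]
0.5801831700668709 0.20227971825121727
0.5763746938026703 0.09234566752740822
0.5741242305556427 0.02738463755424833
```

```bash
cat >> h.py <<'E'
from scipy.spatial.transform import Rotation as Ro
BX=np.array([.5802,.2023,0]);YAW=np.radians(-2.0)
def box(x,y,z): return BX+Ro.from_euler('z',YAW).apply([x,y,z])
def des(): # tool y = box y, z down
    return Ro.from_euler('z',YAW)*Ro.from_quat([0,1,0,0])
def plan(*tg):
    s=get_state();q=s['orientation'];R=Ro.from_quat([q[1],q[2],q[3],q[0]]);p=s['tcp_pos']
    print('t',round(s['clock'],2),'tcp',p.round(4),'rotvec to des deg',np.degrees((R.inv()*des()).as_rotvec()).round(2),'F',s['wrist_force'].round(1),'gap',round(s['finger_gap'],4))
    for t in tg:
        t=np.array(t);print(' cm in des tool axes',(des().inv().apply(t-p)*100).round(2));p=t
E
python3 -c "
from h import *
plan((.5215,-.116,.12),(.5215,-.116,.02))
s=get_state();q=s['orientation'];R=Ro.from_quat([q[1],q[2],q[3],q[0]])
print(R.inv().apply(np.array([.5215,-.116,.12])-s['tcp_pos'])*100)"
```

```text
t 0.1 tcp [0.1487 0.555  0.2495] rotvec to des deg [ -0.09  -0.02 -13.  ] F [-0.8 -0.6 -0.4] gap 0.0851
 cm in des tool axes [-39.6  -65.76  12.95]
 cm in des tool axes [ 0.  0. 10.]
[-53.38367738 -55.14745895  13.02489665]
```

Call:
{"name": "play_rows", "arguments": {"series": "75 0 0 0 0 0 -6.5; 75 0 0 0 0 0 -6.5; 75 -2.4 -4 0 0 0 0; 75 -2.4 -4 0 0 0 0; 75 -2.4 -4 0 0 0 0; 75 -2.4 -4 0 0 0 0; 75 -2.4 -4 0 0 0 0; 75 -2.4 -4 0 0 0 0; 75 -2.4 -4 0 0 0 0; 75 -2.4 -4 0 0 0 0; 75 -2.4 -4 0 0 0 0; 75 -2.4 -4 0 0 0 0", "newtons": 30}}

```text
clock: 1.6
tcp_pos: [0.3751, 0.1459, 0.2501]
orientation: [-0.0, 0.017, 1.0, 0.0]
wrist_force: [-0.1, 1.0, -0.1]
finger_gap: 0.0639
```

```bash
python3 -c "
from h import *
plan((.5215,-.116,.12),(.5215,-.116,.02))"
```

```text
t 1.6 tcp [0.3751 0.1459 0.2501] rotvec to des deg [ 0.01 -0.    0.01] F [-0.1  1.  -0.1] gap 0.0639
 cm in des tool axes [-15.55 -25.66  13.01]
 cm in des tool axes [ 0.  0. 10.]
```

Call:
{"name": "play_rows", "arguments": {"series": "75 -2.6 -4.3 2.1 0 0 0; 75 -2.6 -4.3 2.1 0 0 0; 75 -2.6 -4.3 2.1 0 0 0; 75 -2.6 -4.3 2.1 0 0 0; 75 -2.6 -4.3 2.1 0 0 0; 75 -2.6 -4.2 2.1 0 0 0; 75 0 0 0 0 0 0; 75 0 0 0 0 0 0"}}

```text
clock: 2.6
tcp_pos: [0.5209, -0.1146, 0.1237]
orientation: [-0.001, 0.018, 1.0, 0.001]
wrist_force: [-0.2, 0.6, -0.1]
finger_gap: 0.0644
```

```bash
python3 -c "
from h import *
plan((.5215,-.116,.12),(.5215,-.116,.02))
for n in('top','side'):
    u=proj(n,[.52,-.16,.03])[0].astype(int);im=cams.read_camera(n)[max(u[1]-50,0):u[1]+50,u[0]-65:u[0]+65,::-1]
    cv2.imwrite(f'pics/a_{n}.png',cv2.resize(im,None,fx=5,fy=5,interpolation=cv2.INTER_CUBIC))
"
```

```text
t 2.6 tcp [ 0.5209 -0.1146  0.1237] rotvec to des deg [ 0.06 -0.11 -0.03] F [-0.2  0.6 -0.1] gap 0.0644
 cm in des tool axes [-0.07 -0.13  0.37]
 cm in des tool axes [ 0.  0. 10.]
```

View pics/a_side.png

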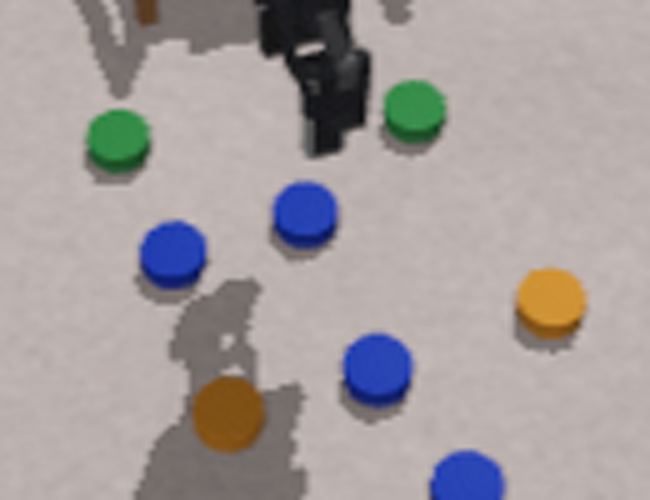

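View pics/a_top.png

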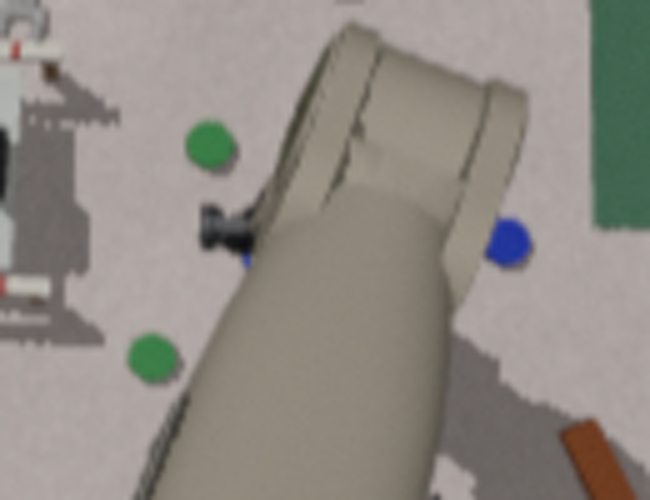

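The side crop shows blue discs at (305,212), (173,252), (378,368) and (467,490). Green ones at (118,140) and (415,110) and the amber ones at (550,300) and (228,413) are not wanted. I'll take the first three blue discs, since they fit by colour, and leave the farthest. The gripper is above the first.

Call:
{"name": "play_rows", "arguments": {"series": "75 -0.1 -0.1 3 0 0 0; 75 0 0 3 0 0 0; 75 0 0 2.3 0 0 0; 75 0 0 1.8 0 0 0; 75 0 0 0 0 0 0; 0 0 0 0 0 0 0; 0 0 0 0 0 0 0; 0 0 0 0 0 0 0; 0 0 0 0 0 0 0; 0 0 0 0 0 0 0", "newtons": 30}}

```text
clock: 3.95
tcp_pos: [0.5235, -0.1159, 0.0249]
orientation: [0.001, 0.017, 1.0, 0.0]
wrist_force: [-2.2, 1.9, 6.3]
finger_gap: 0.0363
```

Call:
{"name": "play_rows", "arguments": {"series": "0 0 0 -2 0 0 0; 0 0 0 -4 0 0 0; 0 0 0 -4 0 0 0; 0 0 0 -4 0 0 0; 0 0 0 0 0 0 0; 0 0 0 0 0 0 0"}}

```text
clock: 4.7
tcp_pos: [0.5225, -0.116, 0.1632]
orientation: [0.0, 0.017, 1.0, -0.0]
wrist_force: [-0.2, 1.5, -0.5]
finger_gap: 0.0361
```

```bash
python3 -c "
from h import *
plan(box(-.045,0,.17),box(-.045,0,.12))
for n in('side',):
    u=proj(n,[.52,-.12,.13])[0].astype(int);im=cams.read_camera(n)[max(u[1]-50,0):u[1]+70,u[0]-65:u[0]+65,::-1]
    cv2.imwrite(f'pics/b_{n}.png',cv2.resize(im,None,fx=5,fy=5,interpolation=cv2.INTER_CUBIC))
"
```

```text
t 4.7 tcp [ 0.5225 -0.116   0.1632] rotvec to des deg [-0.    0.02 -0.  ] F [-0.2  1.5 -0.5] gap 0.0361
 cm in des tool axes [-0.16 32.01 -0.68]
 cm in des tool axes [0. 0. 5.]
```

View pics/b_side.png

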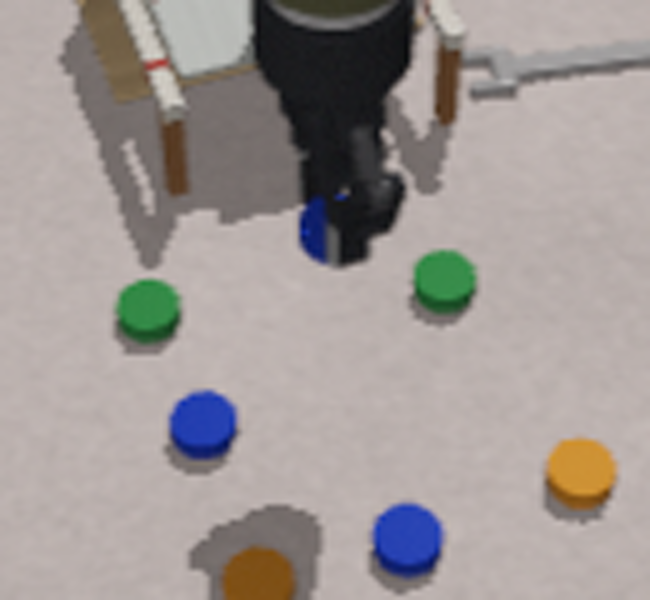

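Call:
{"name": "play_rows", "arguments": {"series": "0 0 4 -1 0 0 0; 0 0 4 -1 0 0 0; 0 0 4 0 0 0 0; 0 0 4 0 0 0 0; 0 0 4 0 0 0 0; 0 0 4 0 0 0 0; 0 -0.2 4 0 0 0 0; 0 0 4 0 0 0 0; 0 0 0 0 0 0 0; 0 0 0 2.5 0 0 0; 0 0 0 2.5 0 0 0; 0 0 0 0 0 0 0"}}

```text
clock: 6.25
tcp_pos: [0.5334, 0.2024, 0.1303]
orientation: [-0.003, 0.018, 1.0, -0.001]
wrist_force: [0.1, -0.6, 0.1]
finger_gap: 0.0364
```

```bash
python3 -c "
from h import *
plan(box(-.045,0,.123))
for n in('side',):
    u=proj(n,[.52,.18,.13])[0].astype(int);im=cams.read_camera(n)[max(u[1]-60,0):u[1]+70,u[0]-65:u[0]+85,::-1]
    cv2.imwrite(f'pics/c_{n}.png',cv2.resize(im,None,fx=4.5,fy=4.5,interpolation=cv2.INTER_CUBIC))
"
```

```text
t 6.25 tcp [0.5334 0.2024 0.1303] rotvec to des deg [-0.11 -0.36 -0.05] F [ 0.1 -0.6  0.1] gap 0.0364
 cm in des tool axes [-0.17  0.16  0.73]
```

View pics/c_side.png

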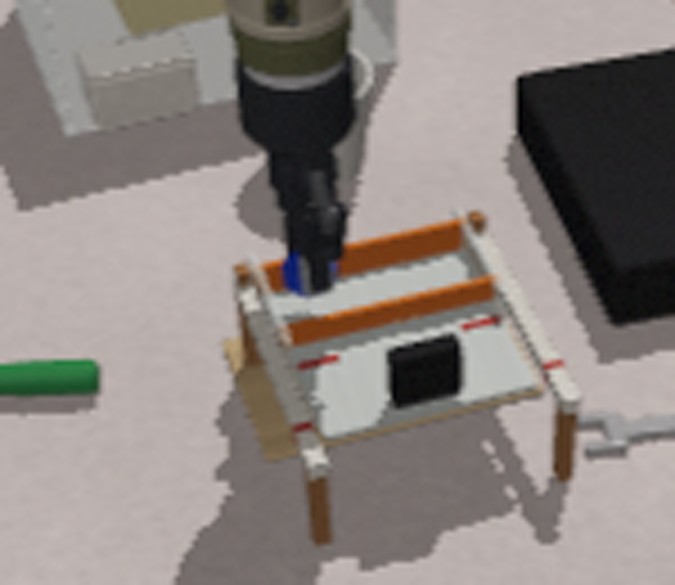

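Call:
{"name": "play_rows", "arguments": {"series": "0 0 0 0.4 0 0 0; 0 0 0 0 0 0 0; 58 0 0 0 0 0 0; 58 0 0 0 0 0 0; 58 0 0 0 0 0 0; 58 0 0 0 0 0 0; 58 0 0 -3 0 0 0; 58 0 0 -3 0 0 0; 70 0 0 0 0 0 0"}}

```text
clock: 7.42
tcp_pos: [0.5375, 0.2041, 0.192]
orientation: [0.003, 0.017, 1.0, 0.001]
wrist_force: [0.5, -0.3, 0.2]
finger_gap: 0.0597
```

```bash
python3 -c "
from h import *
plan((.4443,-.1145,.18),(.4443,-.1145,.1),(.4443,-.1145,.022))
for n in('side',):
    u=proj(n,[.52,.18,.13])[0].astype(int);im=cams.read_camera(n)[max(u[1]-60,0):u[1]+70,u[0]-65:u[0]+85,::-1]
    cv2.imwrite(f'pics/d_{n}.png',cv2.resize(im,None,fx=4.5,fy=4.5,interpolation=cv2.INTER_CUBIC))
"
```

```text
t 7.42 tcp [0.5375 0.2041 0.192 ] rotvec to des deg [0.08 0.29 0.  ] F [ 0.5 -0.3  0.2] gap 0.0597
 cm in des tool axes [  8.2  -32.17   1.2 ]
 cm in des tool axes [0. 0. 8.]
 cm in des tool axes [0.  0.  7.8]
```

View pics/d_side.png

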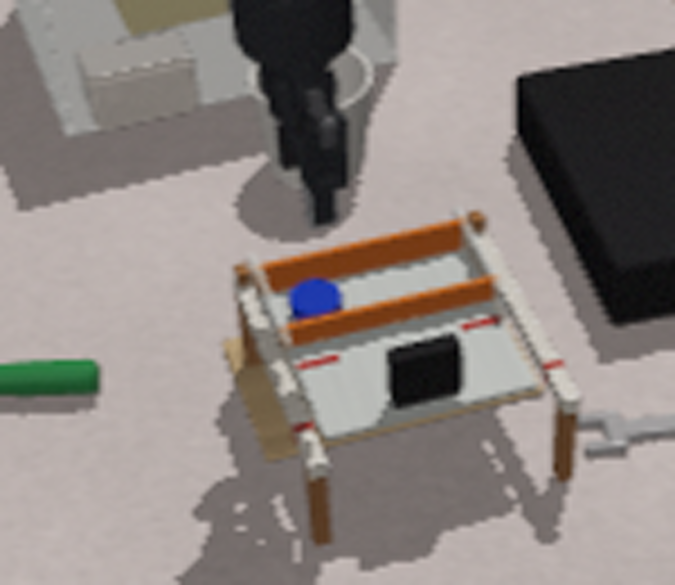

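The first disc lies flat in the hopper at (315,300) in the crop, and the gate is shut. Next is the disc at (0.444, −0.1145).

Call:
{"name": "play_rows", "arguments": {"series": "75 0 -4 0 0 0 0; 75 0 -4 0 0 0 0; 75 1 -4 0 0 0 0; 75 1.5 -4 0 0 0 0; 75 1.5 -4 0 0 0 0; 75 1.5 -4 1 0 0 0; 75 1.5 -4 2 0 0 0; 75 1.2 -4.2 3 0 0 0; 75 0 0 3 0 0 0; 75 0 0 0 0 0 0; 75 0 0 0 0 0 0"}}

```text
clock: 8.85
tcp_pos: [0.4427, -0.1149, 0.0995]
orientation: [-0.0, 0.017, 1.0, 0.0]
wrist_force: [-0.3, 0.3, 0.8]
finger_gap: 0.0641
```

```bash
python3 -c "
from h import *
plan((.4443,-.1145,.022))
for n in('side',):
    u=proj(n,[.46,-.12,.05])[0].astype(int);im=cams.read_camera(n)[max(u[1]-60,0):u[1]+70,u[0]-65:u[0]+85,::-1]
    cv2.imwrite(f'pics/e_{n}.png',cv2.resize(im,None,fx=4.5,fy=4.5,interpolation=cv2.INTER_CUBIC))
"
```

```text
t 8.85 tcp [ 0.4427 -0.1149  0.0995] rotvec to des deg [ 0.02 -0.02  0.03] F [-0.3  0.3  0.8] gap 0.0641
 cm in des tool axes [-0.16  0.05  7.75]
```

View pics/e_side.png

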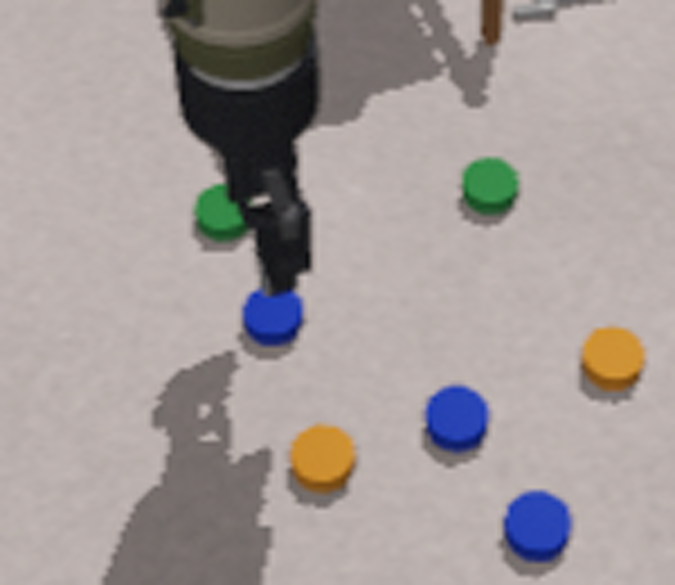

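The gripper is over the blue disc at (272,315), with the green disc behind it at (222,210) clear of the fingers.

Call:
{"name": "play_rows", "arguments": {"series": "75 -0.2 0 3 0 0 0; 75 0 0 3 0 0 0; 75 0 0 1.6 0 0 0; 75 0 0 0 0 0 0; 0 0 0 0 0 0 0; 0 0 0 0 0 0 0; 0 0 0 0 0 0 0; 0 0 0 0 0 0 0; 0 0 0 0 0 0 0; 0 0 0 -3 0 0 0; 0 0 0 -4 0 0 0; 0 0 0 -4 0 0 0"}}

```text
clock: 10.4
tcp_pos: [0.4447, -0.1153, 0.1351]
orientation: [0.0, 0.017, 1.0, -0.0]
wrist_force: [0.0, 0.4, -0.9]
finger_gap: 0.0363
```

Call:
{"name": "play_rows", "arguments": {"series": "0 0 0 -3 0 0 0; 0 0 0 0 0 0 0; 0 0 0 0 0 0 0"}}

```text
clock: 10.78
tcp_pos: [0.4444, -0.1152, 0.1631]
orientation: [0.0, 0.017, 1.0, 0.0]
wrist_force: [-0.9, -0.1, 0.7]
finger_gap: 0.0362
```

```bash
python3 -c "
from h import *
plan(box(-.0,0,.175),box(0,0,.125))
for n in('side',):
    u=proj(n,[.46,-.12,.1])[0].astype(int);im=cams.read_camera(n)[max(u[1]-60,0):u[1]+70,u[0]-65:u[0]+85,::-1]
    cv2.imwrite(f'pics/f_{n}.png',cv2.resize(im,None,fx=4.5,fy=4.5,interpolation=cv2.INTER_CUBIC))
"
```

```text
t 10.78 tcp [ 0.4444 -0.1152  0.1631] rotvec to des deg [0.   0.01 0.  ] F [-0.9 -0.1  0.7] gap 0.0362
 cm in des tool axes [-12.46  32.2   -1.19]
 cm in des tool axes [0. 0. 5.]
```

View pics/f_side.png

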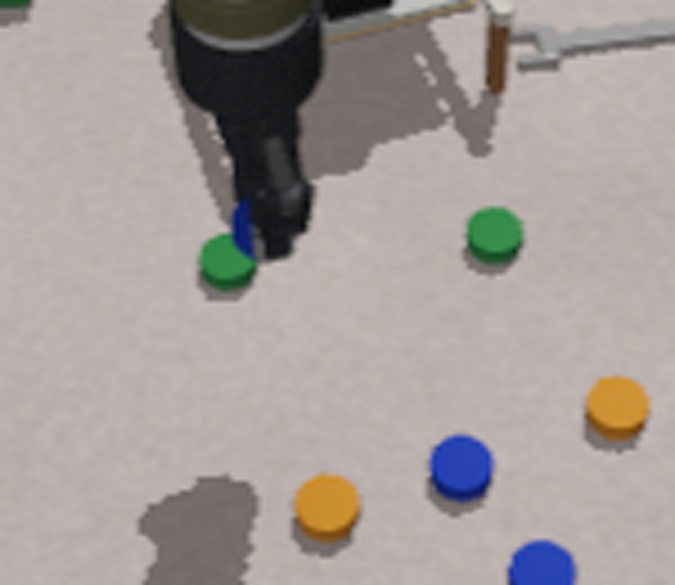

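Call:
{"name": "play_rows", "arguments": {"series": "0 -1.6 4 -1.2 0 0 0; 0 -1.6 4 -1 0 0 0; 0 -1.6 4 0 0 0 0; 0 -1.6 4 0 0 0 0; 0 -1.6 4 0 0 0 0; 0 -1.6 4 0 0 0 0; 0 -1.6 4 0 0 0 0; 0 -1.3 4.2 0 0 0 0; 0 0 0 0 0 0 0; 0 0 0 3 0 0 0; 0 0 0 3 0 0 0; 0 0 0 0 0 0 0"}}

```text
clock: 12.32
tcp_pos: [0.5778, 0.2007, 0.1217]
orientation: [-0.004, 0.018, 1.0, -0.001]
wrist_force: [-0.9, -0.7, 0.3]
finger_gap: 0.036
```

```bash
python3 -c "
from h import *
plan(box(-.0,0,.125))
for n in('side',):
    u=proj(n,[.52,.18,.13])[0].astype(int);im=cams.read_camera(n)[max(u[1]-60,0):u[1]+70,u[0]-65:u[0]+85,::-1]
    cv2.imwrite(f'pics/g_{n}.png',cv2.resize(im,None,fx=4.5,fy=4.5,interpolation=cv2.INTER_CUBIC))
"
```

```text
t 12.32 tcp [0.5778 0.2007 0.1217] rotvec to des deg [-0.12 -0.43 -0.05] F [-0.9 -0.7  0.3] gap 0.036
 cm in des tool axes [-0.24  0.17 -0.33]
```

View pics/g_side.png

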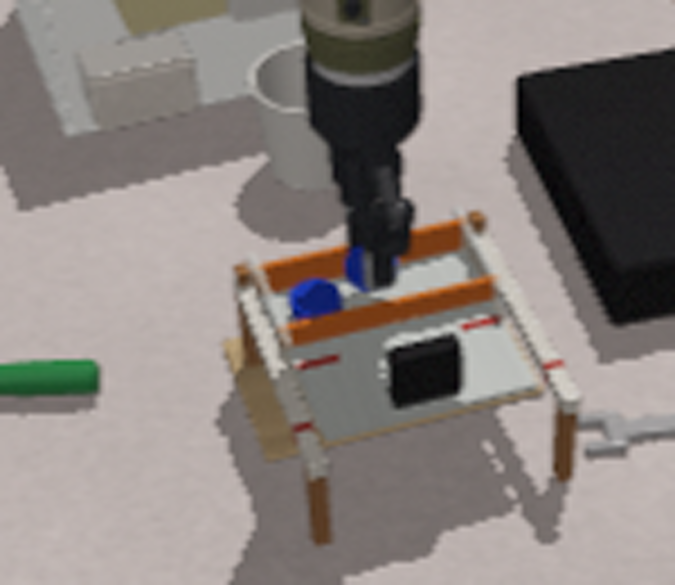

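Call:
{"name": "play_rows", "arguments": {"series": "0 0 0.2 -0.1 0 0 0; 0 0 0 0 0 0 0; 58 0 0 0 0 0 0; 58 0 0 0 0 0 0; 58 0 0 0 0 0 0; 58 0 0 0 0 0 0; 58 0 0 -3 0 0 0; 58 0 0 -3.5 0 0 0; 70 0 0 0 0 0 0; 70 0 0 0 0 0 0"}}

```text
clock: 13.62
tcp_pos: [0.5806, 0.2041, 0.1908]
orientation: [-0.0, 0.017, 1.0, 0.0]
wrist_force: [-0.4, -0.6, 0.1]
finger_gap: 0.0598
```

```bash
python3 -c "
from h import *
plan((.520,-.2217,.18),(.520,-.2217,.1))
for n in('side',):
    u=proj(n,[.52,.18,.13])[0].astype(int);im=cams.read_camera(n)[max(u[1]-60,0):u[1]+70,u[0]-65:u[0]+85,::-1]
    cv2.imwrite(f'pics/i_{n}.png',cv2.resize(im,None,fx=4.5,fy=4.5,interpolation=cv2.INTER_CUBIC))
"
```

```text
t 13.62 tcp [0.5806 0.2041 0.1908] rotvec to des deg [ 0.   -0.02  0.  ] F [-0.4 -0.6  0.1] gap 0.0598
 cm in des tool axes [  4.57 -42.77   1.08]
 cm in des tool axes [0. 0. 8.]
```

View pics/i_side.png

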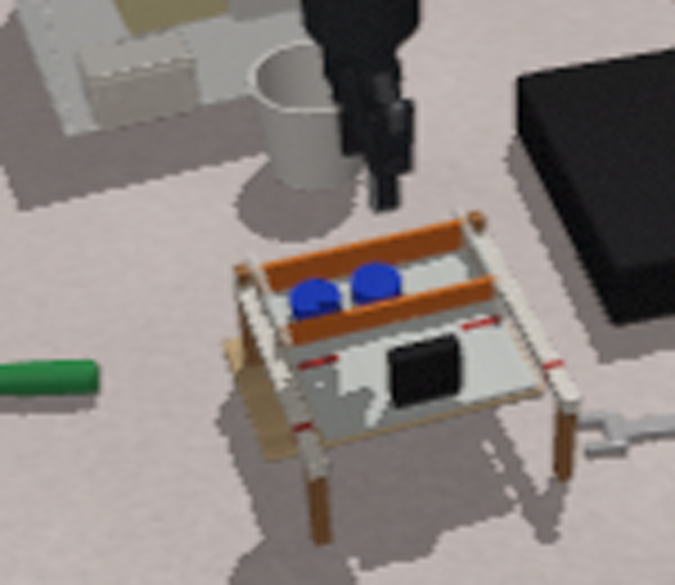

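Two discs now lie flat in the hopper at (315,300) and (376,285). Next is the third one.

Call:
{"name": "play_rows", "arguments": {"series": "75 0 -4.2 0 0 0 0; 75 0 -4.2 0 0 0 0; 75 0 -4.2 0 0 0 0; 75 0.5 -4.2 0 0 0 0; 75 0.6 -4.2 0 0 0 0; 75 0.7 -4.2 1 0 0 0; 75 0.7 -4.3 2 0 0 0; 75 0.7 -4.3 2 0 0 0; 75 0.7 -4.4 2 0 0 0; 75 0.7 -4.4 2 0 0 0; 75 0 0 0 0 0 0; 75 0 0 0 0 0 0"}}

```text
clock: 15.18
tcp_pos: [0.5193, -0.2194, 0.1004]
orientation: [-0.001, 0.018, 1.0, 0.001]
wrist_force: [0.2, 0.0, -0.8]
finger_gap: 0.0637
```

```bash
python3 -c "
from h import *
plan((.520,-.2217,.022))
for n in('side',):
    u=proj(n,[.52,-.22,.05])[0].astype(int);im=cams.read_camera(n)[max(u[1]-60,0):u[1]+70,u[0]-65:u[0]+85,::-1]
    cv2.imwrite(f'pics/j_{n}.png',cv2.resize(im,None,fx=4.5,fy=4.5,interpolation=cv2.INTER_CUBIC))
"
```

```text
t 15.18 tcp [ 0.5193 -0.2194  0.1004] rotvec to des deg [ 0.09 -0.1  -0.03] F [ 0.2  0.  -0.8] gap 0.0637
 cm in des tool axes [-0.08 -0.23  7.84]
```

View pics/j_side.png

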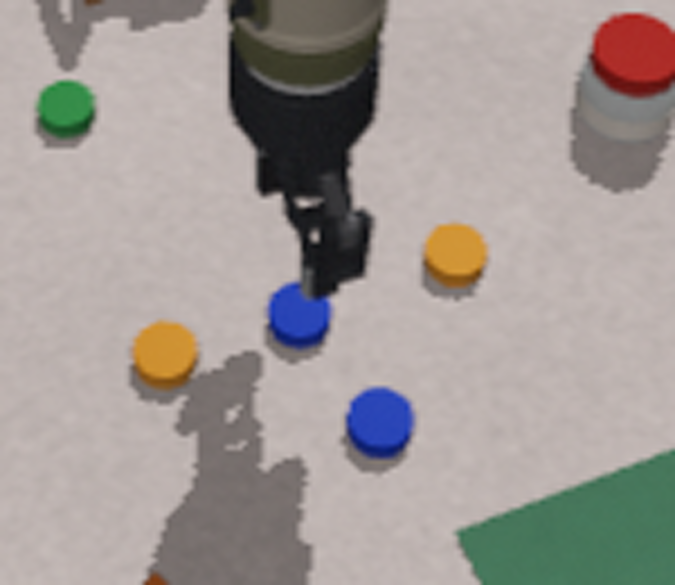

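Call:
{"name": "play_rows", "arguments": {"series": "75 0 -0.1 3 0 0 0; 75 0 0 3 0 0 0; 75 0 0 1.7 0 0 0; 75 0 0 0 0 0 0; 0 0 0 0 0 0 0; 0 0 0 0 0 0 0; 0 0 0 0 0 0 0; 0 0 0 0 0 0 0; 0 0 0 0 0 0 0; 0 0 0 -3 0 0 0; 0 0 0 -4 0 0 0; 0 0 0 -4 0 0 0"}}

```text
clock: 16.73
tcp_pos: [0.5198, -0.221, 0.1356]
orientation: [0.0, 0.018, 1.0, -0.0]
wrist_force: [1.1, 0.3, -0.3]
finger_gap: 0.036
```

Call:
{"name": "play_rows", "arguments": {"series": "0 0 0 -3 0 0 0; 0 0 0 0 0 0 0; 0 0 0 0 0 0 0"}}

```text
clock: 17.1
tcp_pos: [0.5196, -0.2208, 0.1636]
orientation: [-0.0, 0.018, 1.0, 0.0]
wrist_force: [-0.5, 0.7, -0.6]
finger_gap: 0.0358
```

```bash
python3 -c "
from h import *
plan(box(.045,0,.18),box(0.045,0,.123))
for n in('side',):
    u=proj(n,[.52,-.2,.05])[0].astype(int);im=cams.read_camera(n)[max(u[1]-80,0):u[1]+50,u[0]-65:u[0]+85,::-1]
    cv2.imwrite(f'pics/k_{n}.png',cv2.resize(im,None,fx=4.5,fy=4.5,interpolation=cv2.INTER_CUBIC))
"
```

```text
t 17.1 tcp [ 0.5196 -0.2208  0.1636] rotvec to des deg [ 0.02 -0.03 -0.01] F [-0.5  0.7 -0.6] gap 0.0358
 cm in des tool axes [-9.08 42.5  -1.64]
 cm in des tool axes [0.  0.  5.7]
```

View pics/k_side.png

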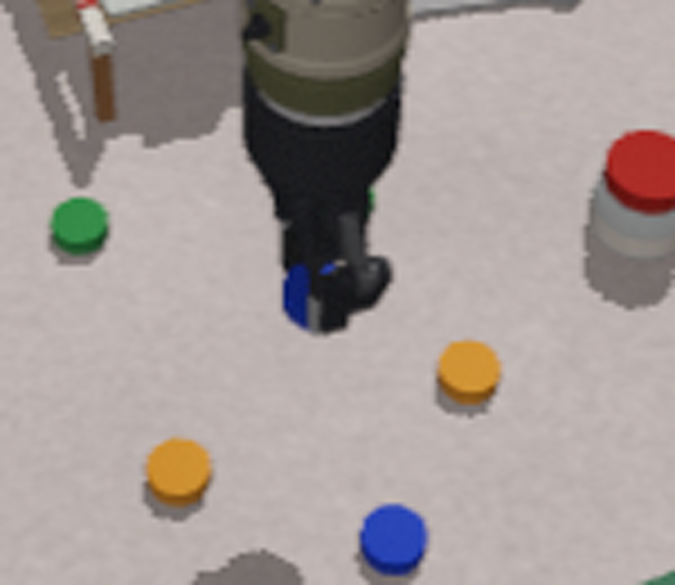

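Call:
{"name": "play_rows", "arguments": {"series": "0 -0.9 4.2 -1.2 0 0 0; 0 -0.9 4.2 -0.6 0 0 0; 0 -0.9 4.2 0 0 0 0; 0 -0.9 4.3 0 0 0 0; 0 -0.9 4.3 0 0 0 0; 0 -0.9 4.3 0 0 0 0; 0 -0.9 4.3 0 0 0 0; 0 -0.9 4.3 0 0 0 0; 0 -0.9 4.2 0 0 0 0; 0 -1 4.2 0 0 0 0; 0 0 0 0 0 0 0; 0 0 0 2.5 0 0 0"}}

```text
clock: 18.65
tcp_pos: [0.6264, 0.2008, 0.1574]
orientation: [0.001, 0.017, 1.0, -0.0]
wrist_force: [0.4, -0.4, -0.4]
finger_gap: 0.0363
```

Call:
{"name": "play_rows", "arguments": {"series": "0 0 0 2.7 0 0 0; 0 0 0 0 0 0 0; 0 0 0 0 0 0 0"}}

```text
clock: 19.02
tcp_pos: [0.6258, 0.1999, 0.1306]
orientation: [-0.0, 0.018, 1.0, -0.0]
wrist_force: [-0.1, 0.1, -0.1]
finger_gap: 0.0364
```

```bash
python3 -c "
from h import *
plan(box(.045,0,.123))
for n in('side',):
    u=proj(n,[.52,.18,.13])[0].astype(int);im=cams.read_camera(n)[max(u[1]-60,0):u[1]+70,u[0]-65:u[0]+85,::-1]
    cv2.imwrite(f'pics/l_{n}.png',cv2.resize(im,None,fx=4.5,fy=4.5,interpolation=cv2.INTER_CUBIC))
"
```

```text
t 19.02 tcp [0.6258 0.1999 0.1306] rotvec to des deg [-0.01 -0.02 -0.05] F [-0.1  0.1 -0.1] gap 0.0364
 cm in des tool axes [0.06 0.08 0.76]
```

View pics/l_side.png

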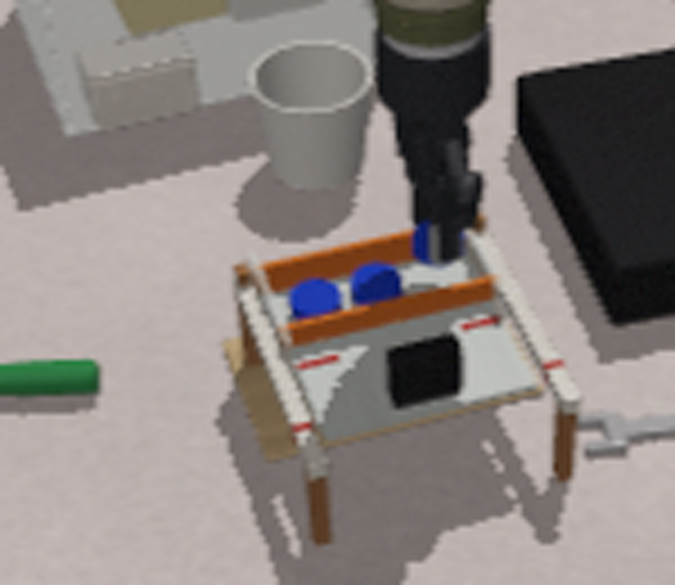

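Call:
{"name": "play_rows", "arguments": {"series": "0 0.1 0.1 0.6 0 0 0; 0 0 0 0 0 0 0; 58 0 0 0 0 0 0; 58 0 0 0 0 0 0; 58 0 0 0 0 0 0; 58 0 0 0 0 0 0; 58 0 0 -3 0 0 0; 58 0 0 -3.5 0 0 0; 70 0 0 -1 0 0 0; 70 0 0 0 0 0 0"}}

```text
clock: 20.32
tcp_pos: [0.6252, 0.2017, 0.1997]
orientation: [0.001, 0.017, 1.0, 0.0]
wrist_force: [0.5, 1.2, 0.0]
finger_gap: 0.0598
```

```bash
python3 -c "
from h import *
plan(box(0,-.11,.19),box(0,-.11,.105))
for n in('side',):
    u=proj(n,[.52,.18,.13])[0].astype(int);im=cams.read_camera(n)[max(u[1]-60,0):u[1]+70,u[0]-65:u[0]+85,::-1]
    cv2.imwrite(f'pics/m_{n}.png',cv2.resize(im,None,fx=4.5,fy=4.5,interpolation=cv2.INTER_CUBIC))
"
```

```text
t 20.32 tcp [0.6252 0.2017 0.1997] rotvec to des deg [0.02 0.08 0.  ] F [0.5 1.2 0. ] gap 0.0598
 cm in des tool axes [  4.49 -11.1    0.97]
 cm in des tool axes [0.  0.  8.5]
```

View pics/m_side.png

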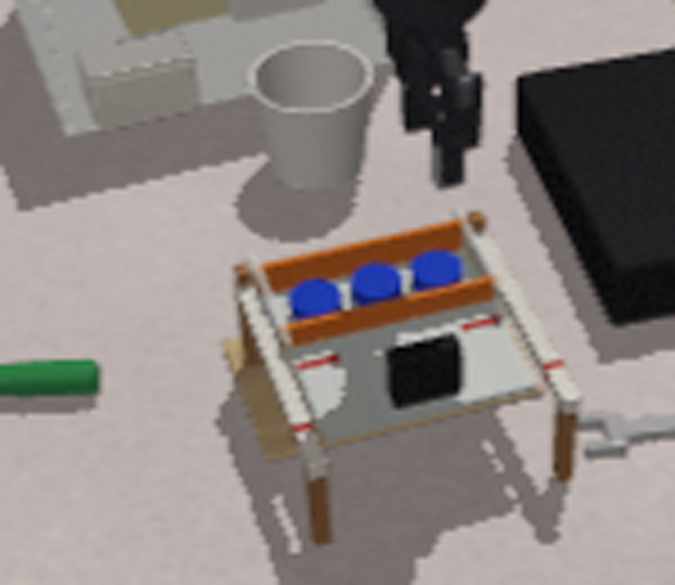

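All three discs lie flat in the hopper. Next is the handle.

Call:
{"name": "play_rows", "arguments": {"series": "70 1.5 -3.7 0 0 0 0; 70 1.5 -3.7 0.3 0 0 0; 70 1.5 -3.7 0.6 0 0 0; 70 0 0 0 0 0 0; 70 0 0 2.5 0 0 0; 70 0 0 0 0 0 0; 70 0 0 0 0 0 0"}}

```text
clock: 21.25
tcp_pos: [0.576, 0.0928, 0.1651]
orientation: [-0.0, 0.017, 1.0, 0.0]
wrist_force: [-0.1, 0.2, 1.1]
finger_gap: 0.06
```

```bash
python3 -c "
from h import *
plan(box(0,-.11,.105))
for n in('top','side',):
    u=proj(n,[.57,.1,.13])[0].astype(int);im=cams.read_camera(n)[max(u[1]-60,0):u[1]+70,u[0]-65:u[0]+85,::-1]
    cv2.imwrite(f'pics/n_{n}.png',cv2.resize(im,None,fx=4.5,fy=4.5,interpolation=cv2.INTER_CUBIC))
"
```

```text
t 21.25 tcp [0.576  0.0928 0.1651] rotvec to des deg [ 0.01 -0.04  0.04] F [-0.1  0.2  1.1] gap 0.06
 cm in des tool axes [-0.04 -0.04  6.01]
```

View pics/n_side.png

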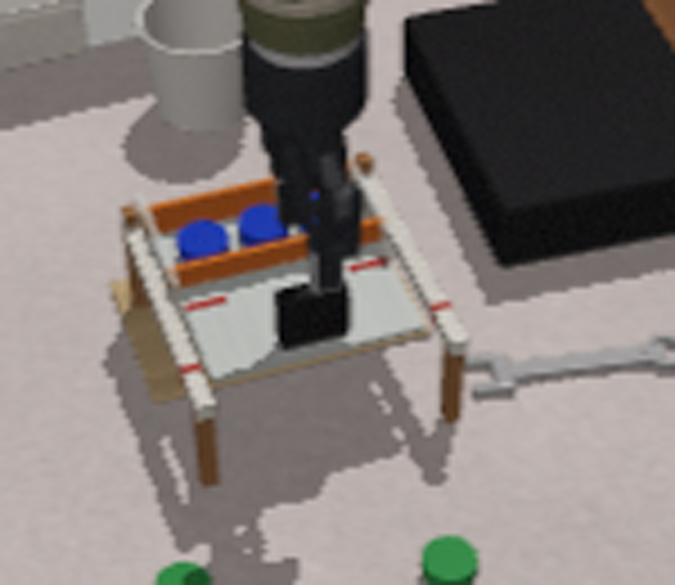

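View pics/n_top.png

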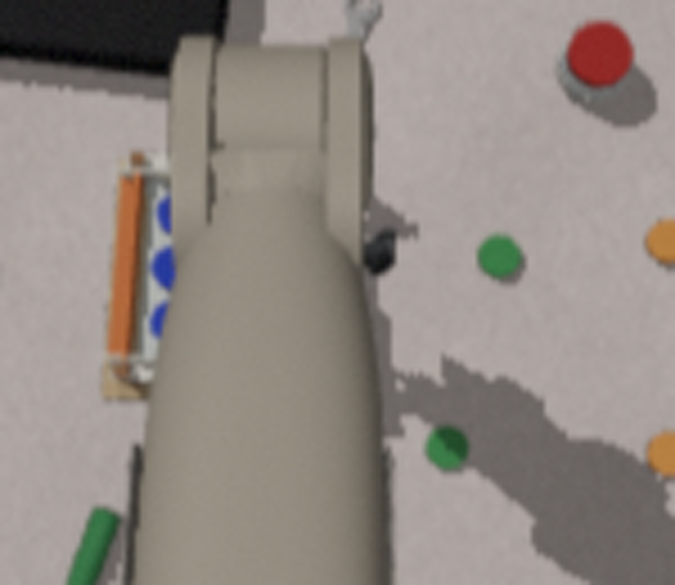

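Call:
{"name": "play_rows", "arguments": {"series": "70 0 0 2 0 0 0; 70 0 0 2 0 0 0; 70 0 0 1.8 0 0 0; 70 0 0 0 0 0 0; 0 0 0 0 0 0 0; 0 0 0 0 0 0 0; 0 0 0 0 0 0 0; 0 0 0 0 0 0 0; 0 0 0 0 0 0 0; 0 0 0 0 0 0 0", "newtons": 60}}

```text
clock: 22.6
tcp_pos: [0.5768, 0.0929, 0.1086]
orientation: [0.001, 0.017, 1.0, 0.001]
wrist_force: [-1.1, 2.9, 5.7]
finger_gap: 0.0151
```

```bash
python3 -c "
from h import *
plan(box(0,-.11,.105),box(0,-.175,.105))
"
```

```text
t 22.6 tcp [0.5768 0.0929 0.1086] rotvec to des deg [0.08 0.14 0.03] F [-1.1  2.9  5.7] gap 0.0151
 cm in des tool axes [ 0.04 -0.06  0.36]
 cm in des tool axes [-0.  -6.5  0. ]
```

Call:
{"name": "play_rows", "arguments": {"series": "0 0 -0.8 0 0 0 0; 0 0 -1 0 0 0 0; 0 0 -1 0 0 0 0; 0 0 -1 0 0 0 0; 0 0 -1 0 0 0 0; 0 0 -0.9 0 0 0 0; 0 0 -0.5 0 0 0 0; 0 0 -0.3 0 0 0 0; 0 0 0 0 0 0 0; 0 0 0 0 0 0 0; 0 0 0 0 0 0 0"}}

```text
clock: 23.98
tcp_pos: [0.5745, 0.0291, 0.1086]
orientation: [0.001, 0.017, 1.0, 0.002]
wrist_force: [0.3, 7.8, 6.2]
finger_gap: 0.0154
```

```bash
python3 -c "
from h import *
plan(box(0,-.175,.105))
for n in('top','side',):
    u=proj(n,[.57,.1,.1])[0].astype(int);im=cams.read_camera(n)[max(u[1]-50,0):u[1]+50,u[0]-55:u[0]+55,::-1]
    cv2.imwrite(f'pics/o_{n}.png',cv2.resize(im,None,fx=6,fy=6,interpolation=cv2.INTER_CUBIC))
"
```

```text
t 23.98 tcp [0.5745 0.0291 0.1086] rotvec to des deg [0.2  0.15 0.08] F [0.3 7.8 6.2] gap 0.0154
 cm in des tool axes [ 0.04 -0.17  0.36]
```

View pics/o_side.png

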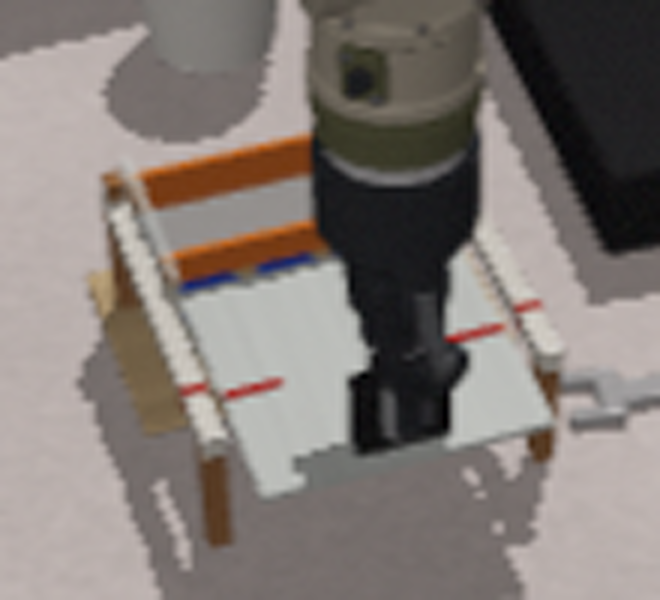

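View pics/o_top.png

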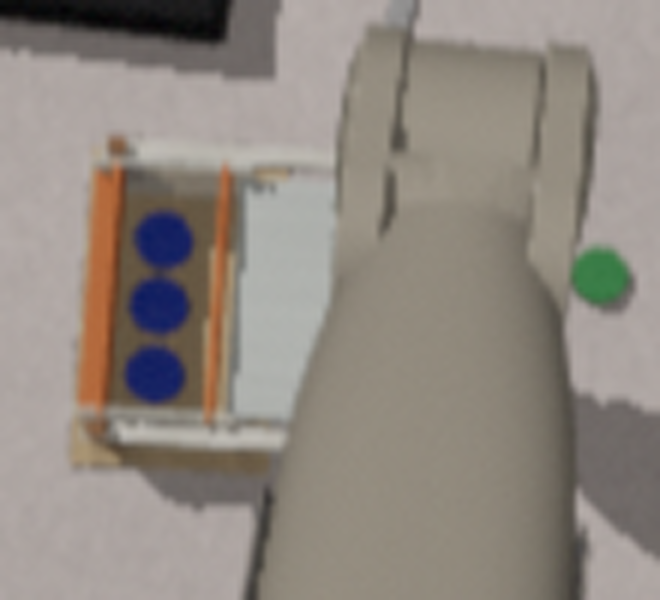

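Run:
```python
from h import *
inv=lambda P:Ro.from_euler('z',YAW).inv().apply(np.array(P)-BX)*1000
def reds(im,n):
    h=cv2.cvtColor(im,cv2.COLOR_RGB2HSV);m=cv2.inRange(h,(0,110,80),(6,255,255))|cv2.inRange(h,(172,110,80),(180,255,255))
    k,l,s,c=cv2.connectedComponentsWithStats(m,connectivity=8)
    for i in range(1,k):
        if s[i,4]<4: continue
        g,ma=inv(back(n,c[i],.0755)),inv(back(n,c[i],.0845))
        if abs(g[0])<100 and -180<g[1]<0: print(n,c[i].round(1),s[i,4],'z75',g[:2].round(1),'z84',ma[:2].round(1))
for n in('side','top'):
    print('before');reds(cv2.imread(f'pics/{n}0raw.png')[:,:,::-1].copy(),n)
im=cams.read_camera('side');print('now');reds(im,'side')
cv2.imwrite('pics/p_side.png',cv2.resize(im[120:225,190:310,::-1],(780,600)[:2],interpolation=cv2.INTER_CUBIC))
```

```text
before
side [265.8 156.2] 9 z75 [ 61.9 -54.5] z84 [ 58.5 -63.9]
side [229. 165.] 11 z75 [-58.4 -54. ] z84 [-60.5 -63.3]
side [281.5 165.5] 4 z75 [  93.  -110.6] z84 [  89.3 -119.3]
side [225.8 179.3] 6 z75 [ -84.7 -110.5] z84 [ -86.6 -119.2]
before
top [233.  168.5] 6 z75 [ 58.2 -52.5] z84 [ 56.5 -53.3]
top [231.  200.5] 6 z75 [-62.1 -52.8] z84 [-63.  -53.6]
now
side [281.5 165.5] 4 z75 [  93.  -110.6] z84 [  89.3 -119.3]
side [272.5 170.2] 10 z75 [  59.8 -120.7] z84 [  56.4 -129.3]
side [225.8 179.3] 6 z75 [ -84.7 -110.5] z84 [ -86.6 -119.2]
side [236.2 179.2] 11 z75 [ -55.4 -120.2] z84 [ -57.6 -128.9]
```

```bash
cat >> h.py <<'E'
inv=lambda P:Ro.from_euler('z',YAW).inv().apply(np.array(P)-BX)*1000
def redw(im,c,z,w=12,hh=4):
    f=im.astype(float);r=f[:,:,0]-(f[:,:,1]+f[:,:,2])/2
    x,y=int(round(c[0])),int(round(c[1]));s=r[y-hh:y+hh+1,x-w//2:x+w//2+1].copy();s=np.clip(s-25,0,None)
    v,u=np.mgrid[y-hh:y+hh+1,x-w//2:x+w//2+1]
    p=((u*s).sum()/s.sum(),(v*s).sum()/s.sum());return inv(back('side',p,z))[:2]
E
python3 - <<'E'
from h import *
b=cv2.imread('pics/side0raw.png')[:,:,::-1]
n=cams.read_camera('side')
for nm,im,L in(('before',b,[(265.8,156.2),(229,165)]),('now',n,[(272.5,170.2),(236.2,179.2)])):
    print(nm,[redw(im,c,.0755,10,3).round(1) for c in L])
    print(' marks',[redw(im,c,.0845,4,3).round(1) for c in [(281.5,165.5),(225.8,179.3)]])
E
```

```text
before [array([ 59.5, -54.4]), array([-57.6, -54.2])]
 marks [array([  89.4, -119.6]), array([ -86.5, -119.5])]
now [array([  60. , -120.4]), array([ -57.2, -120.3])]
 marks [array([  89.4, -119.6]), array([ -86.6, -119.6])]
```

View pics/p_side.png

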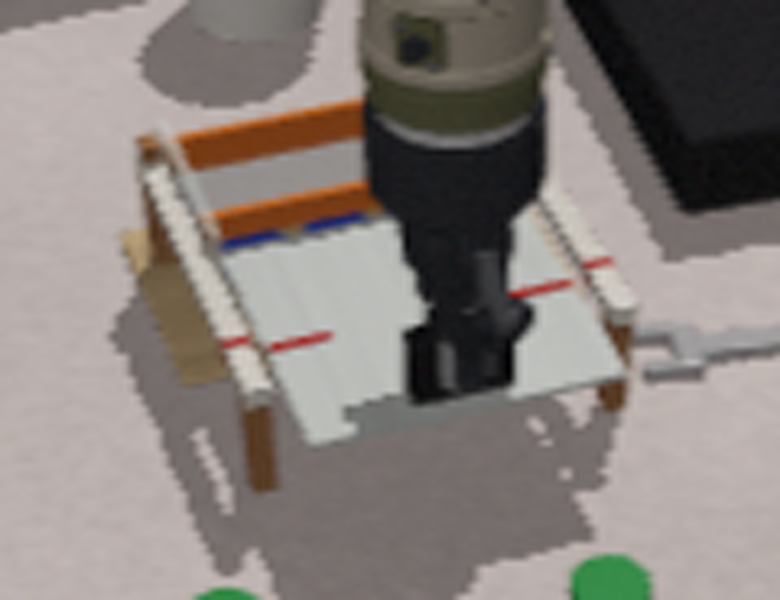

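Image displacement puts the pointer about 1 mm past the mark (66 mm against 65 mm), so I'll ease it back 1 mm.

Call:
{"name": "play_rows", "arguments": {"series": "0 0 0.1 0 0 0 0; 0 0 0 0 0 0 0; 0 0 0 0 0 0 0; 0 0 0 0 0 0 0"}}

```text
clock: 24.68
tcp_pos: [0.5746, 0.0302, 0.1086]
orientation: [0.001, 0.017, 1.0, 0.002]
wrist_force: [0.2, 9.0, 6.3]
finger_gap: 0.0151
```

Run:
```python
from h import *
n=cams.read_camera('side')
print([redw(n,c,.0755,10,3).round(1) for c in [(272.5,170.2),(236.2,179.2)]])
plan()
t=cams.read_camera('top')
for nm,im in(('side',n),('top',t)): cv2.imwrite(f'pics/z_{nm}.png',cv2.resize(im[90:330,150:470,::-1],(800,600),interpolation=cv2.INTER_CUBIC))
```

```text
[array([  60.6, -119.4]), array([ -57. , -119.3])]
t 24.73 tcp [0.5746 0.0302 0.1086] rotvec to des deg [0.2  0.15 0.09] F [0.  8.5 6.6] gap 0.0157
```

View pics/z_side.png

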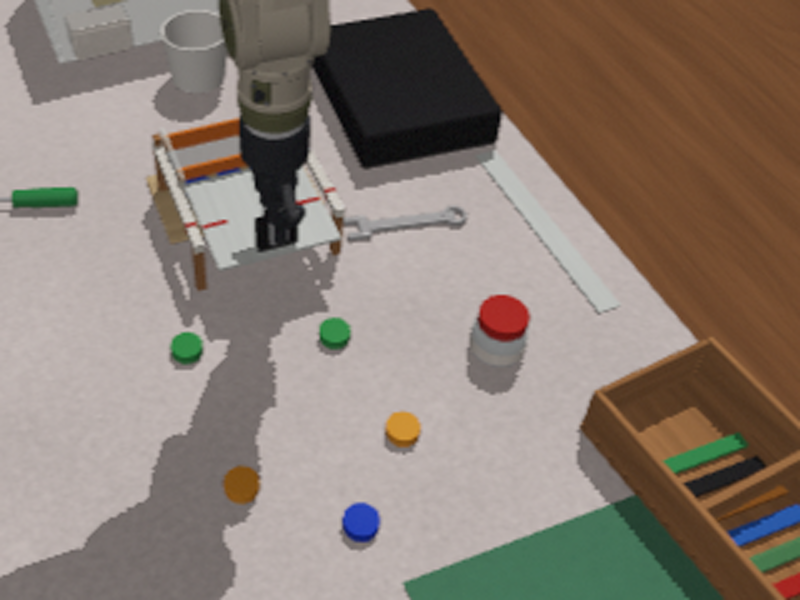

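View pics/z_top.png

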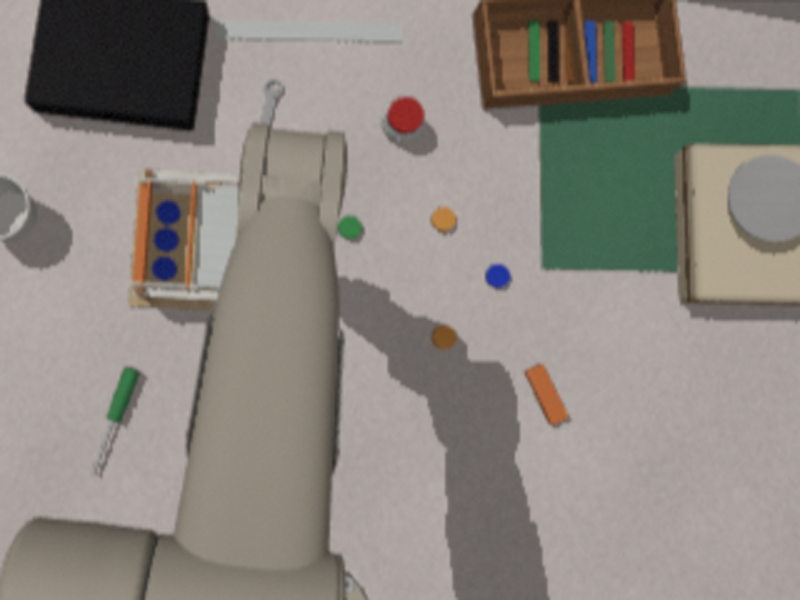

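The pointers are at −119.4 mm and the marks at −119.6 mm. The top view shows all three discs in the catch box at (168,212), (166,240) and (165,268), and the fourth blue, amber and green discs where they were. The gripper still holds the handle, with 8.5 N of pull.

```bash
python3 -c "
from workcell import workorder
print(workorder.hand_in())"
```

```text
the job is handed in; nothing more can be done
None
```

I put three blue discs into the hopper one at a time with the gate shut. Then I gripped the black handle, pulled the gate to the marks, and handed in at about 24.8 s while still holding it.

**Last checks before hand-in:**
- **Gate:** the red pointers measured within about 0.2 mm of the rail marks in the side camera. The first pull went about 1 mm past, so I eased it back. That camera reading is good to about 1 mm. The arm's own reading gives about 2 mm less travel (62.7 mm against 65 mm), perhaps because the gate was already slightly open when the grip closed.
- **Pull and grip:** the wrist read 8.5 N of pull, which matches the spring at the mark. The handle was still in the gripper, with the fingers 15–16 mm apart.
- **Discs:** the top camera showed all three in the catch box. The fourth blue disc, the two amber and two green discs, and the other objects looked unmoved.
- **Vertical force:** the wrist also showed a steady 6 N or so of vertical force while holding the handle, well below the limits.

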